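Set the warmer's outer heat ring to its stop without disturbing the inner knob

TASK

On the pastry warmer's control box, turn only the wide outer ring of the double knob clockwise (seen from above) until you feel it come up against its cushioned stop; leave it resting lightly pressed against the stop, do not force it on into the cushion, and leave the small inner knob on top set as it is. Then let go of the ring and press the round start button all the way down and let it spring back. Do not shift the things standing round the box.

Things in the scene. Friction and masses are not known exactly. Their poses are not given: they have to be found in the camera images.
- warmer: Grey control box with an aluminium top, fixed to the worktop, 108 (x) x 176 (y) x 50 mm high on rubber feet. Origin: centre of its underside; z up, its front (with vent slots) faces -x. The double knob's upright axis is at x 0, y +32 mm, the start button at x -5, y -52 mm in this frame. A cup and a shaker stand to the left of the box, a stamp to the right.
- ring_mid (a point): Point on the double knob's axis at half the height of the outer ring. The outer ring is a ribbed black plastic cylinder, 56 mm across, 20 mm high, its underside 6 mm above the top of the box (so from 56 to 76 mm above the worktop); it cannot move sideways or down. Above it stands the inner knob.
- ring (a joint): Turn of the outer ring in rad, growing clockwise seen from above; the white bar on its top points to the box's -x at 0. Turns against an even friction of about 0.2 N m and stays where it is left. It starts between 0 and 0.3; the inside stop is met somewhere between 0.9 and 1.45 (its place differs each time and cannot be seen).
- cushion (a joint): How far the hidden sprung cushion of the ring's stop is pressed in, in rad of ring turn: 0 while the ring does not reach it. It resists with 6 N m per rad on top of the ring's friction (0.03 rad pressed = 0.18 N m more). Ring friction holds a cushion pressed up to about 0.03 when let go; a cushion pressed further pushes the ring back to about there. Above 0.10 counts as forced.
- fine (a joint): Turn of the inner knob in rad, growing clockwise seen from above; it starts anywhere from -1.2 to 1.2 and must stay there. Turns at the lightest touch (0.01 N m), not coupled to the ring.
- fine_pointer (a point): Tip of the white bar on top of the inner knob, 13.5 mm from the knob's axis. The inner knob is a grey ribbed cylinder, 28 mm across, 18 mm high, on the same axis, on top of the ring: it ends 94.5 mm above the worktop.
- start (a joint): Travel of the start button in m: 0 up, 0.005 fully down; its spring takes about 5 N when fully down.
- start_top (a point): Centre of the top of the start button, a round grey button 24 mm across in a black collar on the box's top; pressed straight down.
- espresso_cup: White cup, 60 x 85 x 56 mm high, standing loose to the left of the box; leave alone. Origin: centre of the underside.
- cocoa_shaker: Shaker with a grey cap, 44 mm across, 90 mm high, standing loose to the left of the box; leave alone. Origin: centre of the underside.
- stamp: Wooden hand stamp, 34 x 46 x 67 mm high, standing loose to the right of the box; leave alone. Origin: centre of the underside.

How it is judged:
On the way, in this order (a step that is already met when the one before it is completed fails the run):
1. the outer ring has been turned clockwise up against its cushioned stop (cushion pressed by more than 0.008 rad) (value of joint cushion above 0.008 rad), for 0.2 s.
2. with the ring let go and resting against its stop, the start button is pressed fully down (more than 4 mm) (value of joint start above 0.004 m and value of joint cushion above 0.008 rad and contact force between the fingers and ring below 0.5 N), for 0.1 s.
At the end, for the whole second after the job is handed in: The outer ring rests against its stop with the cushion pressed between 0.008 and 0.10 rad, still; the inner knob's pointer tip is within 1.6 mm (about 7 degrees) of where it began; the start button has sprung back to within 1 mm of up (value of joint cushion between 0.008 and 0.1 rad and distance of fine_pointer from where it was at the start of the episode below 0.0016 m and value of joint start below 0.001 m and velocity of joint ring between -0.02 and 0.02 rad/s); the robot touches nothing.
It fails at once if the ring is forced into its stop (cushion pressed by more than 0.10 rad, 0.6 N m beyond the ring's friction) (value of joint cushion above 0.1 rad).
It fails at once if the inner knob is turned (pointer tip moved by more than 1.6 mm) (distance of fine_pointer from where it was at the start of the episode above 0.0016 m).
It fails at once if a bystander is shifted by more than 15 mm (distance of any of espresso_cup, cocoa_shaker, stamp from where it was at the start of the episode above 0.015 m).
It also fails if it takes over 59 s, if anything falls off the work surface, if the arm or the gripper's body presses on something with over 40 N, if the wrist force passes 120 N, or if a joint passes its speed limit or range.

ROBOT

A 7-joint arm with a two-finger parallel gripper is mounted at the origin on a cart in front of the work surface, level with it; the furniture and walls round the work are solid. World frame = base frame: x ahead of the robot, y to its left, z up, the work surface at z = 0. Lengths are in m, angles in rad, forces in N, time in s.
With the tool pointing down it reaches from about 0.4 to 0.85 m from the base axis. Payload 4.5 kg.
Tool frame: the origin (TCP) lies midway between the tips of the shut fingers; the grasp point (between the pads) lies 19 mm behind it; z points along the fingers, x is the direction in which the jaws open and shut, and the axes are right-handed (so a half turn about z gives the same grasp; the last joint's range is limited). The gripper opens to 85 mm and grips with 20 to 120 N. Pads are 22 mm wide; open, the fingers measure 114 mm over their backs; the gripper's body (76 mm by 85 mm) begins 54 mm behind the grasp point. The pads swing forward as they close: fully open they stand 13 mm farther back than shut.
Start: joints at [-1.185, 0.689, -0.195, 1.565, 0.157, 0.902, -0.215], TCP at [0.215, 0.587, 0.231] pointing down, gripper open.
Joint ranges: [-3.01, 3.01], [-0.46, 2.08], [-1.47, 1.51], [0.13, 2.56], [-1, 4.14], [0.04, 2.09], [-2.66, 2.66]. Speed limits (rad/s): [2.57, 2.57, 3.14, 3.14, 3.14, 3.14, 3.14].

INTERFACE

Orientations are given as a 3x3 rotation matrix whose columns are the frame's x, y, z axes.
In Python, from cell import arm, imaging gives the robot as it stands.
- The arm moves only by the tool arm_command, never from a script. Its argument "moves" is a list of rows, each a list of 7 numbers: the opening in per cent of the stroke, from 0 (shut) to 100 (fully open), then the shift along the tool's x, y, z in m, then the turn, a rotation vector about the tool's x, y, z in degrees. In form: [[claw, dx, dy, dz, rx, ry, rz], ...]. A call has 1 to 20 rows; each row is the pose to reach, as a shift and turn from the pose commanded when the call began, along the tool's axes at that moment; what a row does not reach only later rows make up. A row lasts 1/12 s, in which the tool goes at most 41.7 mm and 7.16 degrees, less where a joint would pass 70% of its speed; a pose out of reach is approached as far as the arm can. A call with a gripper value outside its range is refused whole. The fingers move at their own pace and stop on an object; the grip force is fixed at half the most. Time passes only in rows, so rows that repeat a pose let the fingers close. It gives the time, the measured TCP pose, the force and the opening at its end, in the units of the state.
- arm.state(): the state, without advancing time (a new reading comes with each control period).
- imaging.snapshot(name): name is "scene" or "top"; returns the picture (480x640x3 uint8, blue, green, red); there is no depth.
- imaging.calibration(name): a dict with "mtx" (3x3 intrinsics, pixels), "k1" (the pictures are not rectified: a ray, as slopes to the right and down, at radius r is drawn at 1 + k1 r^2 times it, then the intrinsics apply), "R" (3x3) and "t" (3): a world point X has camera coordinates R X + t. Camera axes: x right, y down, z forward; pixel columns grow to the right and rows downward; lengths in m; the calibration is good to about 2 mm. A picture is of the moment at which its call begins. calibration takes no time and is no camera call.
- arm.sign_off(): hands the job in, once; it reports no verdict.
The state is a dict: "time": time; "joint_positions": joint angles; "joint_velocities": joint speeds; "tau": joint torques, N m; "position": TCP position; "ee_rot": TCP orientation; "ft_force": force on the tool from outside, world axes, zero at the start; "ft_torque": the same for the moment, N m; "opening": finger opening in m.
Only numpy, scipy, OpenCV 4.12 (cv2) and the standard library are available. Lean on these libraries where they do the work, as an engineer would, in place of code of your own. Each camera call takes 0.05 s, during which the arm holds its last target.

## Working session

There is one attempt and no reset: what is moved stays moved. The work goes in short steps, Python scripts to look and compute and a tool call to move; the robot and the scene stay as the last step left them, time stands still between calls to the robot, and variables do not carry over. Pictures are saved under pics/ and viewed, and the job is handed in when it is done.

Besides the shell and the picture viewer there is one more tool, called after "Emit:" as a command line: name --pt "numbers of a row" for each row, then --argument value for the rest. arm_command: Moves the arm, as the interface text tells. Its arguments: {"type":"object","properties":{"moves":{"type":"array","items":{"type":"array","items":{"type":"number"}}}},"required":["moves"]}

```bash
ls; mkdir -p pics; python3 - <<'E'
from cell import arm, imaging
import cv2
for n in("scene","top"):
    cv2.imwrite(f"pics/{n}0.png",imaging.snapshot(n)); c=imaging.calibration(n); print(n,c)
s=arm.state();print(s)
E
```

```text
pics
scene {'mtx': array([[608.00475425,   0.        , 311.15224164],
       [  0.        , 608.00475425, 237.84151434],
       [  0.        ,   0.        ,   1.        ]]), 'k1': 0.057259931752825254, 'R': array([[ 0.88990305, -0.45609435, -0.00710637],
       [-0.21480594, -0.4052708 , -0.88860226],
       [ 0.40240647,  0.79229636, -0.4586235 ]]), 't': array([-0.50136334,  0.086357  ,  0.88555102])}
top {'mtx': array([[450.09754383,   0.        , 321.75256502],
       [  0.        , 450.09754383, 240.95569992],
       [  0.        ,   0.        ,   1.        ]]), 'k1': -0.0772464340179098, 'R': array([[-9.04212379e-05, -9.99999393e-01, -1.09795504e-03],
       [-9.83854033e-01,  2.85465245e-04, -1.78972512e-01],
       [ 1.78972717e-01,  1.06404458e-03, -9.83853462e-01]]), 't': array([-0.22150697,  0.45102085,  0.8556299 ])}
{'time': 0.1, 'joint_positions': array([-1.18520003,  0.6899427 , -0.19452287,  1.56623221,  0.15728271,
        0.90251299, -0.21506107]), 'joint_velocities': array([-0.00050263, -0.00048866, -0.00040138, -0.0014504 ,  0.00078964,
        0.00083357, -0.00097607]), 'tau': array([-3.55382217e-03, -5.40601158e+01, -1.27145816e+00, -1.58986008e+01,
        9.42780229e-03,  4.34891597e-03, -1.25287104e-05]), 'position': array([0.2151997 , 0.5861564 , 0.23053982]), 'ee_rot': array([[ 3.44484988e-01,  9.38791700e-01, -4.86629303e-04],
       [ 9.38790282e-01, -3.44485315e-01, -1.63506777e-03],
       [-1.70262470e-03,  1.06413440e-04, -9.99998545e-01]]), 'ft_force': array([ 0.68688667,  0.66497397, -0.4957363 ]), 'ft_torque': array([-0.05190423,  0.0329207 ,  0.03561239]), 'opening': 0.08542398954891038}
```

View pics/scene0.png

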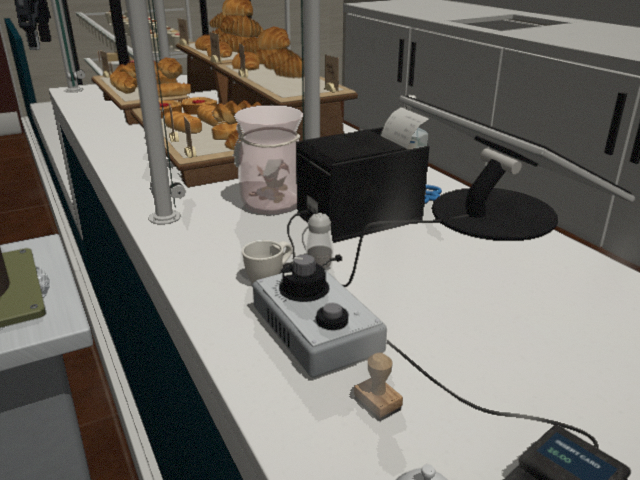

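View pics/top0.png

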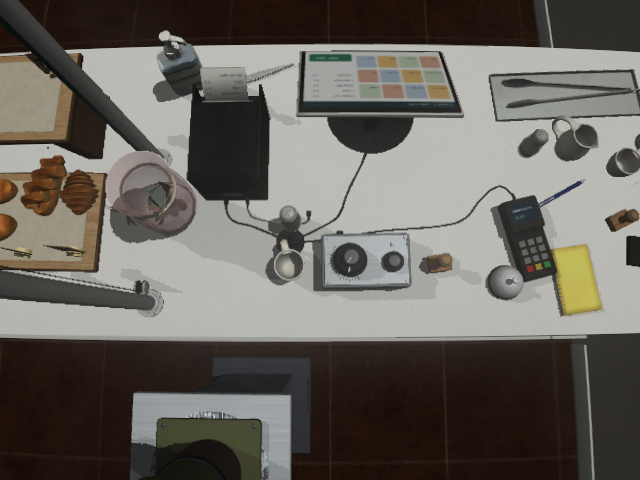

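The scene view shows the box at about (320,315), with the ring at (304,280) and the button at (332,315). The top view shows the box at (365,261), the knob at (348,261) and the button at (393,262). The cup is at (287,262), the shaker at (290,217) and the stamp at (437,263). Next I'll enlarge and measure.

```bash
cat > h.py <<'E'
import numpy as np, cv2
from cell import imaging
def ray(n,px):
    c=imaging.calibration(n); K=c["mtx"]
    d=(np.array(px,float)-[K[0,2],K[1,2]])/[K[0,0],K[1,1]]
    u=d.copy()
    for _ in range(20): u=d/(1+c["k1"]*(u@u))
    R=c["R"]; return -R.T@c["t"], R.T@np.array([*u,1])
def onz(n,px,z):
    o,d=ray(n,px); return o+d*(z-o[2])/d[2]
def proj(n,X):
    c=imaging.calibration(n); K=c["mtx"]; p=c["R"]@np.array(X)+c["t"]; u=p[:2]/p[2]; u=u*(1+c["k1"]*(u@u)); return K[:2,:2]@u+K[:2,2]
E
python3 - <<'E'
import cv2
a=cv2.imread("pics/top0.png")[200:310,260:460]; cv2.imwrite("pics/topc.png",cv2.resize(a,None,fx=4,fy=4,interpolation=cv2.INTER_CUBIC))
a=cv2.imread("pics/scene0.png")[205:425,230:420]; cv2.imwrite("pics/scenec.png",cv2.resize(a,None,fx=2.7,fy=2.7,interpolation=cv2.INTER_CUBIC))
E
```

```text
(no output)
```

View pics/topc.png

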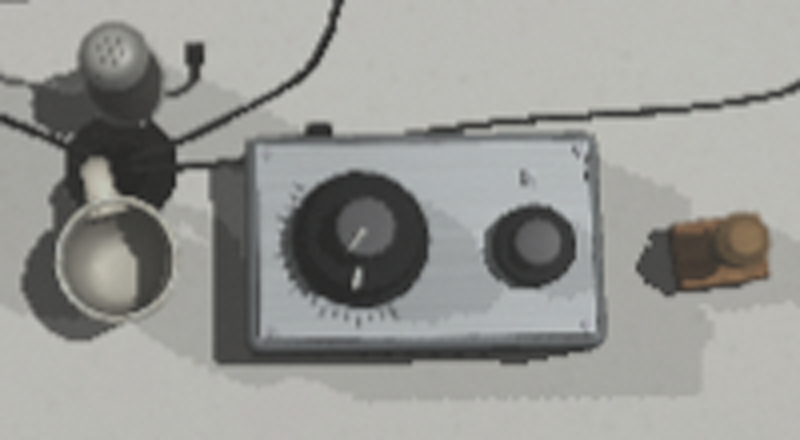

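View pics/scenec.png

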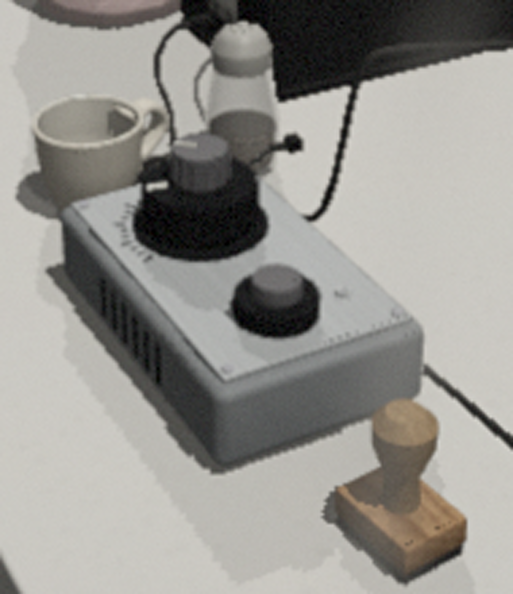

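```bash
python3 - <<'E'
from h import *
im=cv2.imread("pics/top0.png"); g=cv2.cvtColor(im,cv2.COLOR_BGR2GRAY)
C=lambda x,y:((x+.5)/4+260-.5,(y+.5)/4+200-.5)
for nm,p in dict(c1=(250,140),c2=(592,133),c3=(602,345),c4=(255,350)).items(): print(nm,onz("top",C(*p),.05).round(4))
# inner knob grey
def blob(lo,hi,box):
    x0,y0,x1,y1=box; s=cv2.resize(g[y0:y1,x0:x1],None,fx=8,fy=8,interpolation=cv2.INTER_CUBIC)
    m=((s>lo)&(s<hi)).astype(np.uint8); m=cv2.morphologyEx(m,cv2.MORPH_OPEN,np.ones((9,9)))
    out=[]
    for c in cv2.findContours(m,0,1)[0]:
        if cv2.contourArea(c)>64*30:
            (x,y),r=cv2.minEnclosingCircle(cv2.convexHull(c)); e=cv2.fitEllipse(c)
            out.append((np.array([(e[0][0]+.5)/8+x0-.5,(e[0][1]+.5)/8+y0-.5]),np.array(e[1])/8))
    return out
print("dark",[ (p.round(2),d.round(1),onz("top",p,.072).round(4)) for p,d in blob(-99,70,(325,238,372,282))])
print("btn collar",[ (p.round(2),d.round(1),onz("top",p,.056).round(4)) for p,d in blob(-99,70,(378,246,408,276))])
print("inner",[ (p.round(2),d.round(1),onz("top",p,.0945).round(4)) for p,d in blob(75,200,(340,246,362,268))])
print("btn",[ (p.round(2),d.round(1),onz("top",p,.06).round(4)) for p,d in blob(75,130,(384,250,404,270))])
S=lambda x,y:((x+.5)/2.7+230-.5,(y+.5)/2.7+205-.5)
print("scene inner",onz("scene",S(202,150),.0945),"btn", onz("scene",S(277,278),.06))
for n,p in (("a",(C(538,241),S(277,278))),("in",(C(367,226),S(202,150)))):
    o1,d1=ray("top",p[0]);o2,d2=ray("scene",p[1])
    A=np.stack([d1,-d2],1); s=np.linalg.lstsq(A,o2-o1,rcond=None)[0]; print(n,o1+d1*s[0],o2+d2*s[1])
print("ring bar", onz("top",C(357,278),.076),"ptr",onz("top",C(360,238),.0945))
for n,p,z in (("cup top",(115,257),.056),("cup handle",(97,165),.04),("shaker",(115,55),.09),("stamp",(743,238),.067)): print(n,onz("top",C(*p),z).round(4))
E
```

```text
c1 [ 0.462  -0.2223  0.05  ]
c2 [ 0.4655 -0.3918  0.05  ]
c3 [ 0.3606 -0.3932  0.05  ]
c4 [ 0.3584 -0.2247  0.05  ]
dark [(array([349.14, 259.69]), array([33. , 34.7]), array([ 0.409 , -0.2738,  0.072 ]))]
btn collar [(array([392.58, 261.31]), array([19.5, 21. ]), array([ 0.4079, -0.3593,  0.056 ]))]
inner [(array([351.19, 256.23]), array([14. , 14.2]), array([ 0.4123, -0.2764,  0.0945]))]
btn [(array([394.34, 259.98]), array([10.9, 11.3]), array([ 0.41  , -0.3621,  0.06  ]))]
scene inner [ 0.40973582 -0.28248659  0.0945    ] btn [ 0.41391169 -0.34950207  0.06      ]
a [ 0.40902276 -0.36040442  0.06827081] [ 0.40803193 -0.36000484  0.06806889]
in [ 0.41301396 -0.27693392  0.09098167] [ 0.41255345 -0.27675728  0.09090229]
ring bar [ 0.39038874 -0.27290222  0.076     ] ptr [ 0.40687073 -0.27338855  0.0945    ]
cup top [ 0.403  -0.1569  0.056 ]
cup handle [ 0.4513 -0.1461  0.04  ]
shaker [ 0.4953 -0.1582  0.09  ]
stamp [ 0.4105 -0.46    0.067 ]
```

```bash
python3 - <<'E'
from h import *
for p in ((150,303),(165,160),(133,480),(213,400),(205,470),(290,395),(150,200),(30,290)): print(p,onz("top",p,0).round(3))
for p in ((164,215),(313,190),(72,88)): print(p,onz("scene",p,0).round(3))
for X in ([.215,.587,.231],[0,0,0],[0,0,.3],[.3,.3,.2]): print(X,proj("scene",X),proj("top",X))
# post in top: height of post going to left edge
for n in("top","scene"): print(n, ray(n,(320,240))[0])
E
```

```text
(150, 303) [0.329 0.132 0.   ]
(165, 160) [0.638 0.12  0.   ]
(133, 480) [-0.02  0.15  0.  ]
(213, 400) [ 0.138 -0.006  0.   ]
(205, 470) [0.003 0.007 0.   ]
(290, 395) [ 0.149 -0.159  0.   ]
(150, 200) [0.548 0.147 0.   ]
(30, 290) [0.353 0.396 0.   ]
(164, 215) [0.33  0.143 0.   ]
(313, 190) [0.629 0.119 0.   ]
(72, 88) [0.326 1.243 0.   ]
[0.215, 0.587, 0.231] [42.26060297 50.82158759] [-158.06333329  358.60915266]
[0, 0, 0] [-39.58094616 298.25331879] [208.3347301  471.89113772]
[0, 0, 0.3] [-110.10890794   87.05313   ] [152.67511823 543.78879371]
[0.3, 0.3, 0.2] [112.68886727  90.10976114] [  6.67842996 313.51482481]
top [ 0.29058425 -0.22254601  0.92229157]
scene [ 0.10836331 -0.89528987  0.47930866]
```

```bash
python3 - <<'E'
import cv2
a=cv2.imread("pics/scene0.png")[0:240,0:320]; cv2.imwrite("pics/scened.png",cv2.resize(a,None,fx=2.5,fy=2.5,interpolation=cv2.INTER_CUBIC))
E
```

```text
(no output)
```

View pics/scened.png

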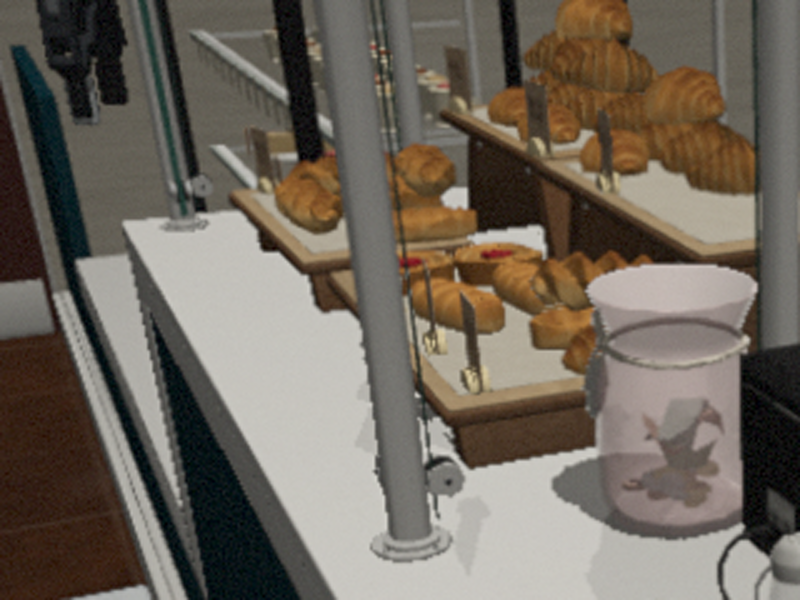

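The route matters here. There's a tall glass-guard post near (0.33, 0.135), between the arm and the box. I'll check how much of it is visible, then make a small retracting test move to see how the arm's kinematics behave.

```bash
python3 - <<'E'
from h import *
for z in (.3,.4,.5,.6,.7): print(z,proj("top",[.33,.135,z]).round(),proj("scene",[.33,.135,z]).round(),proj("top",[.635,.12,z]).round(),proj("scene",[.635,.12,z]).round())
E
```

```text
0.3 [ 69. 292.] [142.  48.] [100.  94.] [315.  34.]
0.4 [ 25. 287.] [133. -21.] [65. 57.] [315. -27.]
0.5 [-37. 278.] [122. -97.] [20.  9.] [314. -96.]
0.6 [-127.  265.] [ 109. -185.] [-42. -58.] [ 314. -172.]
0.7 [-252.  243.] [  94. -285.] [-116. -141.] [ 314. -258.]
```

Emit:
arm_command --pt "100 -0.03 0 -0.03 0 0 0" --pt "100 -0.06 0 -0.05 0 0 0" --pt "100 -0.09 0 -0.07 0 0 0" --pt "100 -0.12 0 -0.1 0 0 0" --pt "100 -0.12 0 -0.1 0 0 0"

```text
time: 0.52
position: [0.1728, 0.4712, 0.3355]
ee_rot: [[0.344, 0.939, 0.001], [0.939, -0.344, 0.002], [0.003, 0.001, -1.0]]
ft_force: [0.0, 0.2, 0.6]
opening: 0.0854
```

```bash
python3 - <<'E'
from h import *
from cell import arm
np.set_printoptions(precision=3,suppress=True)
s=arm.state(); print(s["time"],s["joint_positions"],s["position"],s["ee_rot"],s["ft_force"])
E
```

```text
0.5167 [-1.157  0.401 -0.229  1.781  0.109  0.97  -0.211] [0.173 0.471 0.336] [[ 0.344  0.939  0.001]
 [ 0.939 -0.344  0.002]
 [ 0.003  0.001 -1.   ]] [0.006 0.233 0.594]
```

Emit:
arm_command --pt "100 -0.04 0 0 0 0 0" --pt "100 -0.08 0 0 0 0 0" --pt "100 -0.12 0 0 0 0 0" --pt "100 -0.16 0 0 0 0 0" --pt "100 -0.2 0 0 0 0 0" --pt "100 -0.24 0 0 0 0 0" --pt "100 -0.27 0 0 0 0 0" --pt "100 -0.27 0 0 0 0 0" --pt "100 -0.27 0 0 0 0 0"

```text
time: 1.27
position: [0.0808, 0.2196, 0.3313]
ee_rot: [[0.344, 0.939, 0.001], [0.939, -0.344, 0.0], [0.001, 0.001, -1.0]]
ft_force: [0.6, 1.1, 0.9]
opening: 0.0853
```

```bash
cat > st.py <<'E'
from h import *
from cell import arm
np.set_printoptions(precision=3,suppress=True)
s=arm.state(); print(s["time"],s["joint_positions"],s["position"],s["ft_force"],s["ft_torque"],s["opening"],s["tau"]); print(s["ee_rot"])
E
python3 st.py
```

```text
1.2667 [-1.124 -0.013 -0.285  2.376 -0.004  0.778 -0.187] [0.081 0.22  0.331] [0.622 1.105 0.891] [ 0.075 -0.006 -0.048] 0.08526917991376315 [  0.112 -15.185   0.018 -12.894  -0.044   0.325   0.016]
[[ 0.344  0.939  0.001]
 [ 0.939 -0.344  0.   ]
 [ 0.001  0.001 -1.   ]]
```

Emit:
arm_command --pt "100 -0.002 0.028 0 0 0 7" --pt "100 -0.008 0.056 0 0 0 14" --pt "100 -0.017 0.083 0 0 0 21" --pt "100 -0.029 0.108 0 0 0 28" --pt "100 -0.044 0.132 0 0 0 35" --pt "100 -0.044 0.132 0 0 0 35" --pt "100 -0.044 0.132 0 0 0 35"

```text
time: 1.85
position: [0.1913, 0.1343, 0.3314]
ee_rot: [[0.823, 0.569, 0.001], [0.569, -0.823, 0.001], [0.001, -0.0, -1.0]]
ft_force: [-0.2, -0.0, -0.9]
opening: 0.0853
```

```bash
python3 st.py;  python3 - <<'E'
from h import *
for n in("scene","top"):
    cv2.imwrite(f"pics/{n}1.png",imaging.snapshot(n))
E
```

```text
1.85 [-0.828 -0.025  0.017  2.387  0.001  0.779 -0.207] [0.191 0.134 0.331] [-0.181 -0.02  -0.902] [-0.002  0.019  0.033] 0.08531290431225677 [  0.842 -13.244   0.568 -14.137   0.132   0.07   -0.009]
[[ 0.823  0.569  0.001]
 [ 0.569 -0.823  0.001]
 [ 0.001 -0.    -1.   ]]
```

View pics/top1.png

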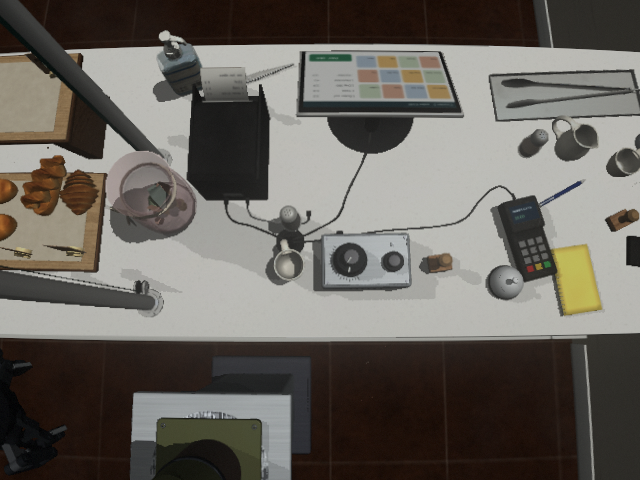

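View pics/scene1.png

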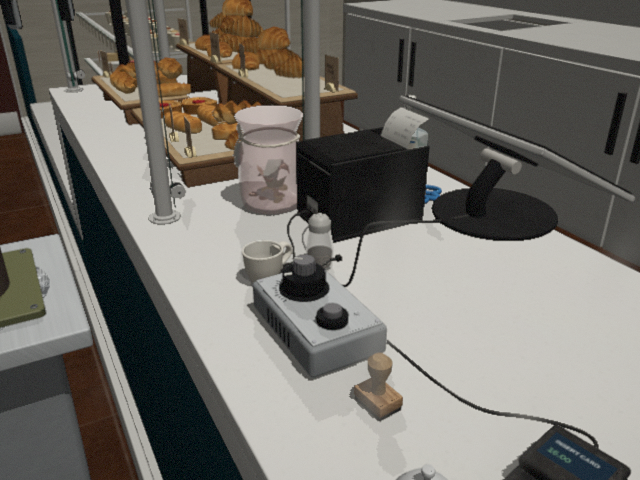

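Emit:
arm_command --pt "100 -0.002 0.028 0 0 0 7" --pt "100 -0.008 0.056 0 0 0 14" --pt "100 -0.017 0.083 0 0 0 21" --pt "100 -0.029 0.108 0 0 0 28" --pt "100 -0.044 0.132 0 0 0 35" --pt "100 -0.059 0.155 0 0 0 42" --pt "100 -0.08 0.176 0 0 0 49" --pt "100 -0.103 0.194 0 0 0 56" --pt "100 -0.126 0.21 0 0 0 63" --pt "100 -0.147 0.22 0 0 0 69" --pt "100 -0.147 0.22 0 0 0 69"

```text
time: 2.87
position: [0.194, -0.1326, 0.3314]
ee_rot: [[0.823, -0.567, 0.0], [-0.567, -0.823, -0.001], [0.0, 0.0, -1.0]]
ft_force: [0.4, 0.6, 0.4]
opening: 0.0853
```

```bash
python3 st.py
```

```text
2.8667 [-0.249 -0.057  0.62   2.402  0.047  0.786 -0.266] [ 0.194 -0.133  0.331] [0.44  0.562 0.412] [0.015 0.048 0.032] 0.08527120787842558 [  0.843  -7.498   0.041 -14.749   0.181  -0.06   -0.095]
[[ 0.823 -0.567  0.   ]
 [-0.567 -0.823 -0.001]
 [ 0.     0.    -1.   ]]
```

Emit:
arm_command --pt "100 0.036 -0.001 0.018 0 0 0" --pt "100 0.072 -0.002 0.036 0 0 0" --pt "100 0.108 -0.003 0.054 0 0 0" --pt "100 0.144 -0.004 0.072 0 0 0" --pt "100 0.18 -0.004 0.09 0 0 0" --pt "100 0.216 -0.005 0.108 0 0 0" --pt "100 0.25 -0.006 0.126 0 0 0" --pt "100 0.261 -0.006 0.131 0 0 0" --pt "100 0.261 -0.006 0.131 0 0 0" --pt "100 0.261 -0.006 0.131 0 0 0"

```text
time: 3.7
position: [0.415, -0.2708, 0.1991]
ee_rot: [[0.83, -0.558, -0.002], [-0.558, -0.83, 0.002], [-0.002, -0.0, -1.0]]
ft_force: [0.2, 0.2, 0.1]
opening: 0.0857
```

```bash
python3 st.py;  python3 - <<'E'
from h import *
for n in("scene","top"):
    a=imaging.snapshot(n); cv2.imwrite(f"pics/{n}2.png",a if n=="top" else cv2.resize(a[100:400,180:480],None,fx=2,fy=2))
E
```

```text
3.7 [ 0.179  0.627  0.5    2.004 -0.495  0.634  0.415] [ 0.415 -0.271  0.199] [0.162 0.233 0.122] [-0.005  0.093 -0.034] 0.08567479481980853 [  0.147 -40.818   5.967 -11.582  -0.075  -0.16    0.006]
[[ 0.83  -0.558 -0.002]
 [-0.558 -0.83   0.002]
 [-0.002 -0.    -1.   ]]
```

View pics/scene2.png

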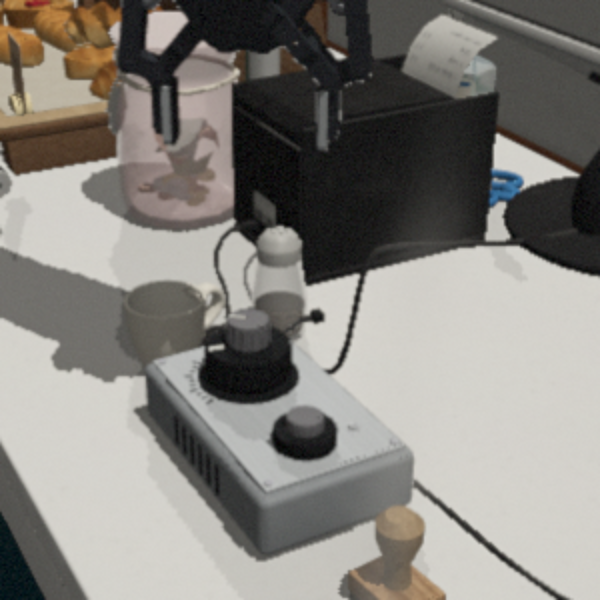

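View pics/top2.png

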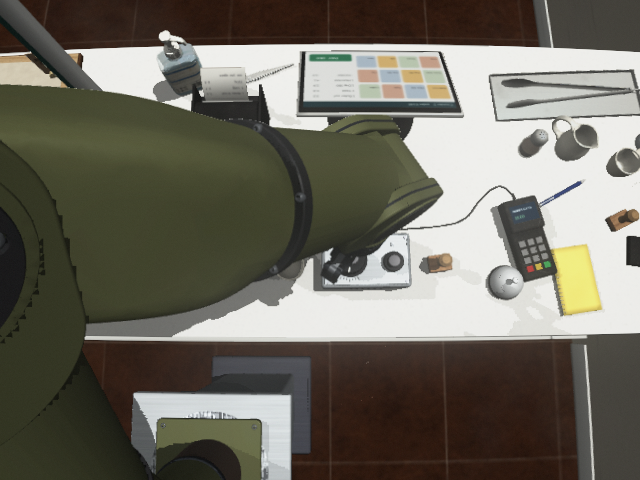

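The pictures show the open gripper above the double knob with both bystanders clear. It hadn't quite settled, so I'll hold and check.

Emit:
arm_command --pt "100 0 0 0 0 0 0" --pt "100 0 0 0 0 0 0"

```text
time: 3.97
position: [0.4138, -0.2714, 0.201]
ee_rot: [[0.828, -0.561, 0.001], [-0.561, -0.828, 0.0], [0.0, -0.001, -1.0]]
ft_force: [0.5, -0.5, 0.4]
opening: 0.0855
```

```bash
python3 st.py
```

```text
3.9667 [ 0.18   0.622  0.503  2.006 -0.495  0.634  0.415] [ 0.414 -0.271  0.201] [ 0.477 -0.451  0.442] [ 0.02  -0.029  0.052] 0.08554128336130885 [ -0.058 -41.995   6.184 -10.666   0.005   0.004  -0.   ]
[[ 0.828 -0.561  0.001]
 [-0.561 -0.828  0.   ]
 [ 0.    -0.001 -1.   ]]
```

Emit:
arm_command --pt "100 0.001 0.005 0.02 0 0 0" --pt "100 0.001 0.005 0.05 0 0 0" --pt "100 0.001 0.005 0.08 0 0 0" --pt "100 0.001 0.005 0.105 0 0 0" --pt "100 0.001 0.005 0.125 0 0 0" --pt "100 0.001 0.005 0.14 0 0 0" --pt "100 0.001 0.005 0.145 0 0 0" --pt "100 0.001 0.005 0.145 0 0 0" --pt "100 0.001 0.005 0.145 0 0 0"

```text
time: 4.72
position: [0.4123, -0.2771, 0.056]
ee_rot: [[0.827, -0.561, 0.001], [-0.561, -0.827, -0.0], [0.001, -0.0, -1.0]]
ft_force: [0.2, 0.1, 0.7]
opening: 0.0851
```

```bash
python3 st.py;  python3 - <<'E'
from h import *
for n in("scene",):
    a=imaging.snapshot(n); cv2.imwrite(f"pics/{n}3.png",a if n=="top" else cv2.resize(a[200:400,200:400],None,fx=3,fy=3))
E
```

```text
4.7167 [ 0.365  0.853  0.223  2.089 -0.678  0.269  0.577] [ 0.412 -0.277  0.056] [0.197 0.076 0.7  ] [ 0.03  -0.01   0.088] 0.08511932761291305 [  0.175 -47.573   4.254  -4.093  -0.006  -0.005   0.007]
[[ 0.827 -0.561  0.001]
 [-0.561 -0.827 -0.   ]
 [ 0.001 -0.    -1.   ]]
```

View pics/scene3.png

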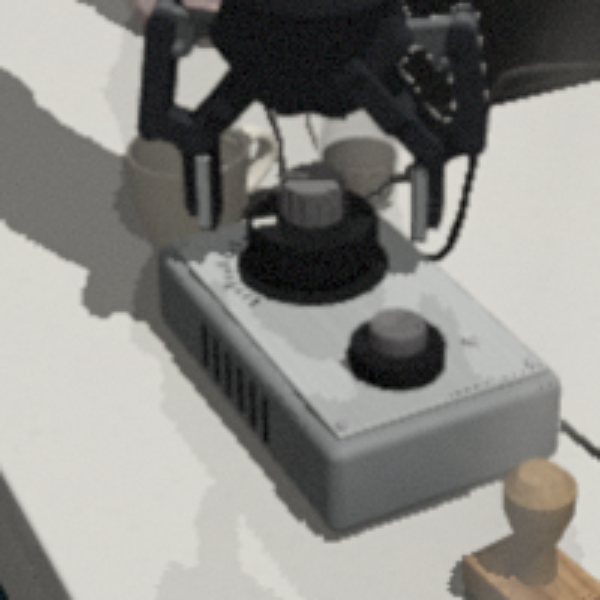

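The scene crop shows the open fingers either side of the ring at (205,215) and (420,235), well clear of the inner knob at (310,200). Next I'll close partway, check the force, then grip.

Emit:
arm_command --pt "68 0 0 0 0 0 0" --pt "68 0 0 0 0 0 0" --pt "68 0 0 0 0 0 0" --pt "68 0 0 0 0 0 0"

```text
time: 5.1
position: [0.4124, -0.277, 0.0557]
ee_rot: [[0.828, -0.561, 0.001], [-0.561, -0.828, -0.0], [0.001, -0.0, -1.0]]
ft_force: [0.3, -0.5, 0.8]
opening: 0.0582
```

```bash
python3 st.py
```

```text
5.1 [ 0.365  0.854  0.222  2.089 -0.678  0.268  0.578] [ 0.412 -0.277  0.056] [ 0.262 -0.529  0.787] [-0.035  0.035 -0.038] 0.05816137777778425 [ -0.017 -48.68    4.454  -4.228   0.006   0.01   -0.001]
[[ 0.828 -0.561  0.001]
 [-0.561 -0.828 -0.   ]
 [ 0.001 -0.    -1.   ]]
```

Emit:
arm_command --pt "50 0 0 0 0 0 0" --pt "50 0 0 0 0 0 0" --pt "50 0 0 0 0 0 0" --pt "50 0 0 0 0 0 0" --pt "50 0 0 0 0 0 0"

```text
time: 5.52
position: [0.4116, -0.2764, 0.056]
ee_rot: [[0.827, -0.562, -0.0], [-0.562, -0.827, 0.001], [-0.001, -0.001, -1.0]]
ft_force: [-2.3, 2.1, 9.6]
opening: 0.054
```

```bash
python3 st.py;  python3 - <<'E'
from h import *
for n in("scene",):
    a=imaging.snapshot(n); cv2.imwrite(f"pics/{n}4.png",a if n=="top" else cv2.resize(a[200:400,200:400],None,fx=3,fy=3))
E
```

```text
5.5167 [ 0.366  0.853  0.223  2.09  -0.678  0.27   0.578] [ 0.412 -0.276  0.056] [-2.301  2.076  9.55 ] [0.452 0.467 0.079] 0.05397201841302438 [  0.224 -44.596   4.16   -5.202  -0.091  -0.793  -0.001]
[[ 0.827 -0.562 -0.   ]
 [-0.562 -0.827  0.001]
 [-0.001 -0.001 -1.   ]]
```

View pics/scene4.png

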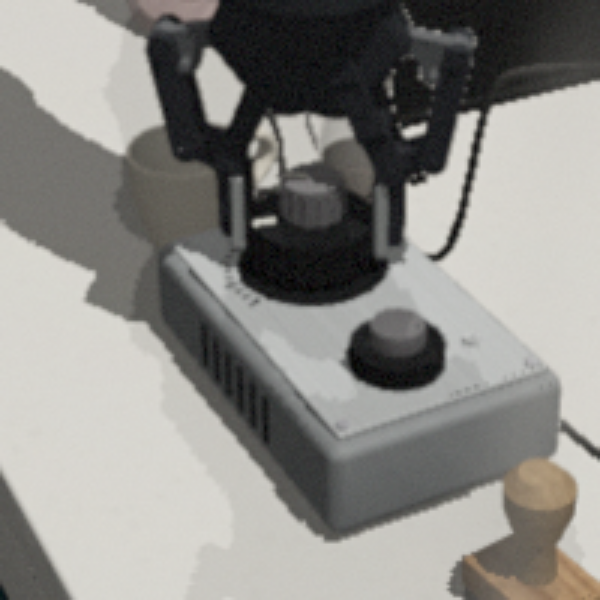

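Gripped and centred, with small side forces. I'll turn the first 10° and check that the torque matches the ring's friction.

Emit:
arm_command --pt "50 0 0 0 0 0 2" --pt "50 0 0 0 0 0 4" --pt "50 0 0 0 0 0 6" --pt "50 0 0 0 0 0 8" --pt "50 0 0 0 0 0 10" --pt "50 0 0 0 0 0 10"

```text
time: 6.07
position: [0.4117, -0.2764, 0.0561]
ee_rot: [[0.716, -0.698, -0.0], [-0.698, -0.716, 0.001], [-0.001, -0.001, -1.0]]
ft_force: [-1.6, 2.2, 9.2]
opening: 0.054
```

```bash
cat >> st.py <<'E'
R=s["ee_rot"]; print("jaw az deg",np.degrees(np.arctan2(R[1,0],R[0,0])),"Tz",s["ft_torque"][2])
E
python3 st.py;  python3 - <<'E'
from h import *
for n in("scene",):
    a=imaging.snapshot(n); cv2.imwrite(f"pics/{n}5.png",a if n=="top" else cv2.resize(a[200:400,200:400],None,fx=3,fy=3))
E
```

```text
6.0667 [ 0.346  0.858  0.256  2.091 -0.755  0.285  0.478] [ 0.412 -0.276  0.056] [-1.566  2.186  9.241] [ 0.433  0.446 -0.205] 0.05396325558525775 [  0.037 -44.46    4.545  -5.191   0.015  -0.793   0.055]
[[ 0.716 -0.698 -0.   ]
 [-0.698 -0.716  0.001]
 [-0.001 -0.001 -1.   ]]
jaw az deg -44.26238202784236 Tz -0.2046690096839446
```

View pics/scene5.png

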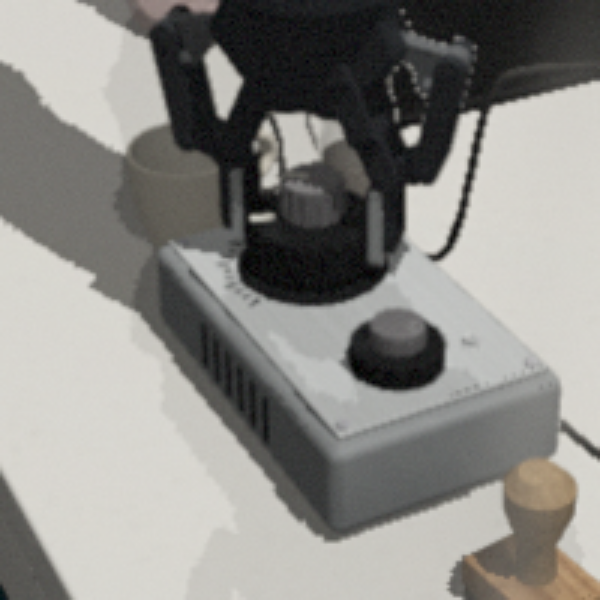

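Torque reads −0.205 N·m, which matches the friction exactly. I'll turn another 24°, staying short of the earliest possible stop.

Emit:
arm_command --pt "50 0 0 0 0 0 3" --pt "50 0 0 0 0 0 6" --pt "50 0 0 0 0 0 9" --pt "50 0 0 0 0 0 12" --pt "50 0 0 0 0 0 15" --pt "50 0 0 0 0 0 18" --pt "50 0 0 0 0 0 21" --pt "50 0 0 0 0 0 24" --pt "50 0 0 0 0 0 24"

```text
time: 6.87
position: [0.4117, -0.2764, 0.0561]
ee_rot: [[0.37, -0.929, -0.0], [-0.929, -0.37, 0.001], [-0.001, -0.0, -1.0]]
ft_force: [-1.4, 2.0, 8.9]
opening: 0.0537
```

```bash
python3 st.py
```

```text
6.8667 [ 0.298  0.872  0.339  2.093 -0.914  0.329  0.216] [ 0.412 -0.276  0.056] [-1.357  2.023  8.904] [ 0.457  0.463 -0.2  ] 0.05368913723851634 [  0.011 -44.292   5.509  -5.137  -0.041  -0.752  -0.114]
[[ 0.37  -0.929 -0.   ]
 [-0.929 -0.37   0.001]
 [-0.001 -0.    -1.   ]]
jaw az deg -68.30715797949334 Tz -0.2001075942249558
```

Joint 5 is at −0.91, close to its −1 limit. Rather than push on, I'll let go, turn the tool back 62° and regrip.

Emit:
arm_command --pt "82 0 0 0 0 0 0" --pt "82 0 0 0 0 0 0" --pt "82 0 0 0 0 0 0" --pt "82 0 0 0 0 0 0" --pt "82 0 0 0 0 0 -6" --pt "82 0 0 0 0 0 -12" --pt "82 0 0 0 0 0 -18" --pt "82 0 0 0 0 0 -24" --pt "82 0 0 0 0 0 -30" --pt "82 0 0 0 0 0 -36" --pt "82 0 0 0 0 0 -42" --pt "82 0 0 0 0 0 -48" --pt "82 0 0 0 0 0 -54" --pt "82 0 0 0 0 0 -60" --pt "82 0 0 0 0 0 -62" --pt "82 0 0 0 0 0 -62" --pt "82 0 0 0 0 0 -62"

```text
time: 8.28
position: [0.4122, -0.277, 0.0552]
ee_rot: [[0.994, -0.11, 0.0], [-0.11, -0.994, 0.0], [0.0, -0.0, -1.0]]
ft_force: [-0.3, 0.4, -0.2]
opening: 0.0701
```

```bash
python3 st.py;python3 - <<'E'
from h import *
for n in("scene",):
    a=imaging.snapshot(n); cv2.imwrite(f"pics/{n}6.png",a if n=="top" else cv2.resize(a[200:400,200:400],None,fx=3,fy=3))
E
```

```text
8.2833 [ 0.416  0.845  0.137  2.086 -0.447  0.238  0.833] [ 0.412 -0.277  0.055] [-0.264  0.41  -0.182] [ 0.05  -0.065  0.004] 0.07009801700923562 [  0.125 -48.771   3.278  -4.356   0.042  -0.004   0.037]
[[ 0.994 -0.11   0.   ]
 [-0.11  -0.994  0.   ]
 [ 0.    -0.    -1.   ]]
jaw az deg -6.289068186362273 Tz 0.003946838027105537
```

View pics/scene6.png

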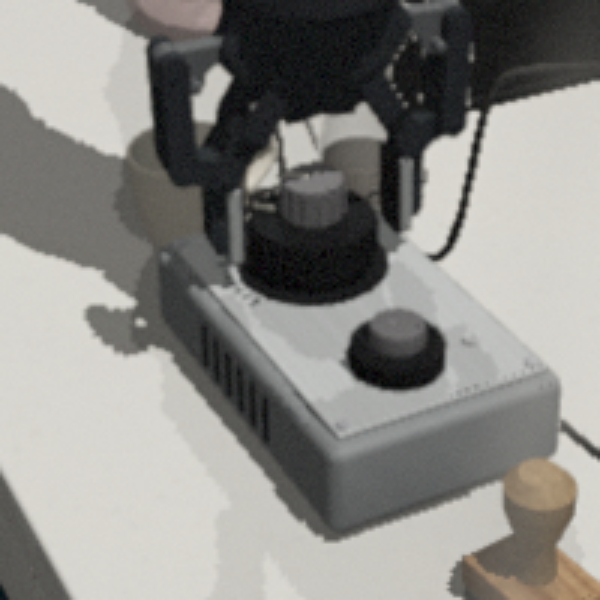

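The fingers are open and clear of the ring, and the ring has stayed put. Regripping now.

Emit:
arm_command --pt "68 0 0 0 0 0 0" --pt "68 0 0 0 0 0 0" --pt "50 0 0 0 0 0 0" --pt "50 0 0 0 0 0 0" --pt "50 0 0 0 0 0 0" --pt "50 0 0 0 0 0 0" --pt "50 0 0 0 0 0 0"

```text
time: 8.92
position: [0.4116, -0.2768, 0.0557]
ee_rot: [[0.994, -0.108, -0.001], [-0.108, -0.994, 0.0], [-0.001, -0.0, -1.0]]
ft_force: [-1.2, 0.7, 6.6]
opening: 0.0539
```

```bash
python3 st.py
```

```text
8.9167 [ 0.416  0.843  0.137  2.087 -0.446  0.239  0.834] [ 0.412 -0.277  0.056] [-1.228  0.652  6.628] [0.159 0.42  0.016] 0.05393842144740721 [ -0.185 -46.132   2.863  -5.005  -0.048  -0.489   0.025]
[[ 0.994 -0.108 -0.001]
 [-0.108 -0.994  0.   ]
 [-0.001 -0.    -1.   ]]
jaw az deg -6.206857353869885 Tz 0.01576075330470019
```

Emit:
arm_command --pt "50 0 0 0 0 0 1.5" --pt "50 0 0 0 0 0 3" --pt "50 0 0 0 0 0 3" --pt "50 0 0 0 0 0 3"

```text
time: 9.25
position: [0.4115, -0.2768, 0.0557]
ee_rot: [[0.987, -0.161, -0.001], [-0.161, -0.987, 0.0], [-0.001, -0.0, -1.0]]
ft_force: [-1.4, 0.6, 5.5]
opening: 0.0542
```

```bash
python3 st.py
```

```text
9.25 [ 0.411  0.844  0.145  2.087 -0.47   0.241  0.806] [ 0.412 -0.277  0.056] [-1.352  0.63   5.541] [ 0.16   0.389 -0.242] 0.05416988807536393 [ -0.332 -46.118   2.92   -5.024   0.123  -0.504   0.195]
[[ 0.987 -0.161 -0.001]
 [-0.161 -0.987  0.   ]
 [-0.001 -0.    -1.   ]]
jaw az deg -9.254614597464128 Tz -0.2423129993281694
```

Emit:
arm_command --pt "50 0 0 0 0 0 1.5" --pt "50 0 0 0 0 0 3" --pt "50 0 0 0 0 0 3"

```text
time: 9.5
position: [0.4115, -0.2768, 0.0557]
ee_rot: [[0.977, -0.213, -0.001], [-0.213, -0.977, 0.0], [-0.001, -0.0, -1.0]]
ft_force: [-1.2, 0.2, 7.1]
opening: 0.0539
```

```bash
cat > t.py <<'E'
from cell import arm
import numpy as np
s=arm.state(); R=s["ee_rot"]; print(s["time"],"az",np.degrees(np.arctan2(R[1,0],R[0,0])).round(2),"Tz",s["ft_torque"][2].round(3),"tau7",s["tau"][6].round(3),"q",s["joint_positions"].round(2))
E
python3 t.py
```

```text
9.5 az -12.27 Tz -0.181 tau7 0.054 q [ 0.41  0.85  0.15  2.09 -0.49  0.24  0.78]
```

Emit:
arm_command --pt "50 0 0 0 0 0 1" --pt "50 0 0 0 0 0 2" --pt "50 0 0 0 0 0 2"

```text
time: 9.75
position: [0.4115, -0.2768, 0.0557]
ee_rot: [[0.969, -0.246, -0.001], [-0.246, -0.969, 0.0], [-0.001, -0.0, -1.0]]
ft_force: [-2.0, 1.3, 6.3]
opening: 0.054
```

```bash
python3 t.py
```

```text
9.75 az -14.23 Tz -0.069 tau7 -0.019 q [ 0.4   0.85  0.16  2.09 -0.51  0.25  0.76]
```

Emit:
arm_command --pt "50 0 0 0 0 0 0"

```text
time: 9.83
position: [0.4115, -0.2768, 0.0557]
ee_rot: [[0.969, -0.246, -0.001], [-0.246, -0.969, 0.0], [-0.001, -0.0, -1.0]]
ft_force: [-1.3, 0.7, 6.3]
opening: 0.0543
```

```bash
python3 t.py; python3 -c "
from cell import imaging
imaging.snapshot('scene')";python3 t.py; python3 -c "
from cell import imaging
imaging.snapshot('scene')";python3 t.py
```

```text
9.8333 az -14.22 Tz -0.066 tau7 0.071 q [ 0.4   0.85  0.16  2.09 -0.51  0.25  0.76]
9.8833 az -14.22 Tz -0.09 tau7 0.069 q [ 0.4   0.85  0.16  2.09 -0.51  0.25  0.76]
9.9333 az -14.23 Tz -0.069 tau7 0.069 q [ 0.4   0.85  0.16  2.09 -0.51  0.25  0.76]
```

Holding lets the stiction relax, so I'll read the torque at the end of each moving row with no hold after it.

Emit:
arm_command --pt "50 0 0 0 0 0 1" --pt "50 0 0 0 0 0 2"

```text
time: 10.1
position: [0.4115, -0.2768, 0.0557]
ee_rot: [[0.96, -0.279, -0.001], [-0.279, -0.96, 0.0], [-0.001, -0.0, -1.0]]
ft_force: [-1.8, 0.7, 6.3]
opening: 0.0541
```

```bash
python3 t.py
```

```text
10.1 az -16.19 Tz 0.28 tau7 -0.141 q [ 0.4   0.85  0.16  2.09 -0.53  0.25  0.74]
```

Emit:
arm_command --pt "50 0 0 0 0 0 1" --pt "50 0 0 0 0 0 2"

```text
time: 10.27
position: [0.4115, -0.2768, 0.0557]
ee_rot: [[0.95, -0.312, -0.001], [-0.312, -0.95, 0.0], [-0.001, -0.0, -1.0]]
ft_force: [-1.0, 0.5, 5.7]
opening: 0.0542
```

```bash
python3 t.py
```

```text
10.2667 az -18.18 Tz 0.339 tau7 -0.242 q [ 0.4   0.85  0.17  2.09 -0.54  0.25  0.72]
```

Emit:
arm_command --pt "50 0 0 0 0 0 0.5" --pt "50 0 0 0 0 0 1"

```text
time: 10.43
position: [0.4115, -0.2768, 0.0557]
ee_rot: [[0.945, -0.328, -0.001], [-0.328, -0.945, 0.0], [-0.001, -0.0, -1.0]]
ft_force: [-1.8, 0.7, 6.1]
opening: 0.054
```

```bash
python3 t.py
```

```text
10.4333 az -19.14 Tz 0.353 tau7 -0.351 q [ 0.39  0.85  0.17  2.09 -0.55  0.25  0.71]
```

```bash
for i in 1 2 3 4; do python3 -c "
from cell import imaging
imaging.snapshot('scene')";python3 t.py;done
```

```text
10.4833 az -19.16 Tz 0.293 tau7 -0.327 q [ 0.39  0.85  0.17  2.09 -0.55  0.25  0.71]
10.5333 az -19.15 Tz 0.293 tau7 -0.25 q [ 0.39  0.85  0.17  2.09 -0.55  0.25  0.71]
10.5833 az -19.15 Tz 0.22 tau7 -0.235 q [ 0.39  0.85  0.17  2.09 -0.55  0.25  0.71]
10.6333 az -19.14 Tz 0.256 tau7 -0.236 q [ 0.39  0.85  0.17  2.09 -0.55  0.25  0.71]
```

Emit:
arm_command --pt "50 0 0 0 0 0 0.5" --pt "50 0 0 0 0 0 1"

```text
time: 10.8
position: [0.4114, -0.2768, 0.0557]
ee_rot: [[0.939, -0.344, -0.001], [-0.344, -0.939, 0.0], [-0.001, -0.0, -1.0]]
ft_force: [-2.5, 0.3, 6.4]
opening: 0.054
```

```bash
python3 t.py; for i in 1 2 3 4; do python3 -c "
from cell import imaging
imaging.snapshot('scene')";python3 t.py;done
```

```text
10.8 az -20.12 Tz 0.445 tau7 -0.394 q [ 0.39  0.85  0.18  2.09 -0.56  0.25  0.7 ]
10.85 az -20.15 Tz 0.282 tau7 -0.382 q [ 0.39  0.85  0.18  2.09 -0.56  0.25  0.7 ]
10.9 az -20.13 Tz 0.309 tau7 -0.302 q [ 0.39  0.85  0.18  2.09 -0.56  0.25  0.7 ]
10.95 az -20.13 Tz 0.295 tau7 -0.287 q [ 0.39  0.85  0.18  2.09 -0.56  0.25  0.7 ]
11.0 az -20.13 Tz 0.289 tau7 -0.288 q [ 0.39  0.85  0.18  2.09 -0.56  0.25  0.7 ]
```

The torque now holds above friction, which looks like the cushion. A small back-off will tell: a free ring would flip to about −0.2, while a pressed cushion should stay near or above zero.

Emit:
arm_command --pt "50 0 0 0 0 0 -0.5" --pt "50 0 0 0 0 0 -1"

```text
time: 11.17
position: [0.4115, -0.2767, 0.0557]
ee_rot: [[0.944, -0.329, -0.001], [-0.329, -0.944, 0.001], [-0.001, -0.0, -1.0]]
ft_force: [-2.4, 0.3, 7.2]
opening: 0.0541
```

```bash
python3 t.py; for i in 1 2 3 ; do python3 -c "
from cell import imaging
imaging.snapshot('scene')";python3 t.py;done
```

```text
11.1667 az -19.18 Tz -0.005 tau7 -0.06 q [ 0.39  0.85  0.17  2.09 -0.55  0.25  0.71]
11.2167 az -19.15 Tz 0.123 tau7 -0.074 q [ 0.39  0.85  0.17  2.09 -0.55  0.25  0.71]
11.2667 az -19.17 Tz 0.212 tau7 -0.172 q [ 0.39  0.85  0.17  2.09 -0.55  0.25  0.71]
11.3167 az -19.16 Tz 0.187 tau7 -0.181 q [ 0.39  0.85  0.17  2.09 -0.55  0.25  0.71]
```

The torque stayed at or above zero while backing off and settled near +0.18. Friction can't produce that after a backward move, so the cushion is pressed by about 0.03 rad. Letting go and rising straight up.

Emit:
arm_command --pt "82 0 0 0 0 0 0" --pt "82 0 0 0 0 0 0" --pt "82 0 0 0 0 0 0" --pt "82 0 0 0 0 0 0" --pt "82 0 0 0 0 0 0" --pt "82 0 0 -0.02 0 0 0" --pt "82 0 0 -0.05 0 0 0" --pt "82 0 0 -0.08 0 0 0" --pt "82 0 0 -0.1 0 0 0" --pt "82 0 0 -0.1 0 0 0" --pt "82 0 0 -0.1 0 0 0"

```text
time: 12.23
position: [0.4128, -0.2771, 0.156]
ee_rot: [[0.945, -0.328, 0.002], [-0.328, -0.945, -0.001], [0.002, 0.0, -1.0]]
ft_force: [1.0, -0.2, -0.5]
opening: 0.0698
```

```bash
python3 st.py; python3 - <<'E'
from h import *
for n in("scene","top"):
    a=imaging.snapshot(n); cv2.imwrite(f"pics/{n}7.png",a if n=="top" else cv2.resize(a[200:400,200:400],None,fx=3,fy=3))
E
```

```text
12.2333 [ 0.284  0.677  0.351  2.039 -0.467  0.5    0.644] [ 0.413 -0.277  0.156] [ 1.033 -0.169 -0.538] [ 0.041 -0.045  0.03 ] 0.06982013555320211 [ -0.071 -46.159   5.546  -9.197   0.05    0.036  -0.03 ]
[[ 0.945 -0.328  0.002]
 [-0.328 -0.945 -0.001]
 [ 0.002  0.    -1.   ]]
jaw az deg -19.131796969210463 Tz 0.02958224896880363
```

View pics/scene7.png

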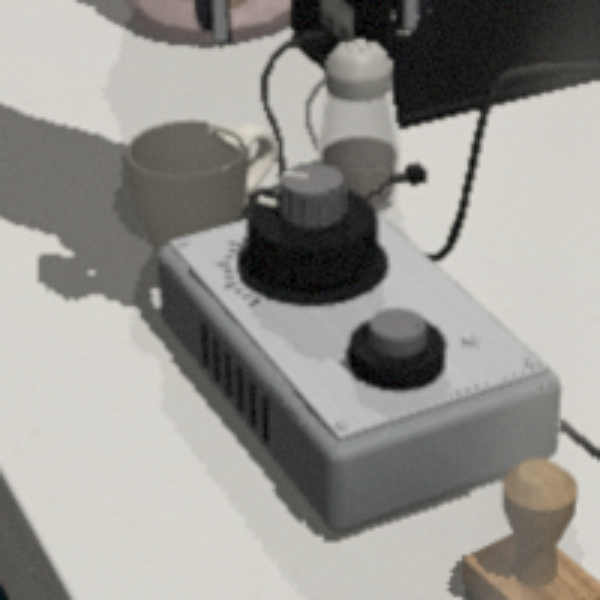

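The scene shows the inner knob's pointer unchanged at about (295,175), the ring turned and everything standing. Next I'll move over the button and shut the fingers.

Emit:
arm_command --pt "50 0.01 0.035 0 0 0 0" --pt "0 0.02 0.07 0 0 0 0" --pt "0 0.023 0.08 0 0 0 0" --pt "0 0.023 0.08 0 0 0 0" --pt "0 0.023 0.08 0 0 0 0" --pt "0 0.023 0.08 0.03 0 0 0" --pt "0 0.023 0.08 0.05 0 0 0" --pt "0 0.023 0.08 0.07 0 0 0" --pt "0 0.023 0.08 0.07 0 0 0" --pt "0 0.023 0.08 0.07 0 0 0"

```text
time: 13.17
position: [0.4071, -0.3577, 0.0842]
ee_rot: [[0.945, -0.327, -0.002], [-0.327, -0.945, 0.004], [-0.004, -0.003, -1.0]]
ft_force: [0.1, -0.0, -0.7]
opening: -0.0001
```

```bash
python3 st.py; python3 - <<'E'
from h import *
for n in("scene",):
    a=imaging.snapshot(n); cv2.imwrite(f"pics/{n}8.png",a if n=="top" else cv2.resize(a[200:400,200:400],None,fx=3,fy=3))
E
```

```text
13.1667 [ 0.481  0.833  0.266  1.942 -0.484  0.433  0.776] [ 0.407 -0.358  0.084] [ 0.083 -0.007 -0.678] [-0.057  0.018  0.02 ] -5.814745415185756e-05 [  0.095 -49.155   4.793  -7.138  -0.028  -0.018   0.023]
[[ 0.945 -0.327 -0.002]
 [-0.327 -0.945  0.004]
 [-0.004 -0.003 -1.   ]]
jaw az deg -19.074863110270485 Tz 0.019869883398026155
```

View pics/scene8.png

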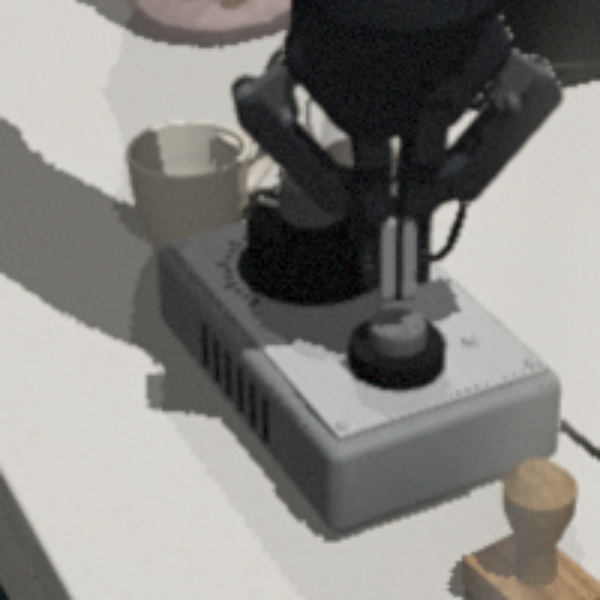

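Emit:
arm_command --pt "0 0.002 0.002 0.006 0 0 0" --pt "0 0.002 0.002 0.012 0 0 0" --pt "0 0.002 0.002 0.014 0 0 0" --pt "0 0.002 0.002 0.016 0 0 0" --pt "0 0.002 0.002 0.017 0 0 0" --pt "0 0.002 0.002 0.017 0 0 0"

```text
time: 13.72
position: [0.4092, -0.3627, 0.0685]
ee_rot: [[0.945, -0.328, 0.001], [-0.328, -0.945, -0.0], [0.001, -0.0, -1.0]]
ft_force: [0.3, 0.5, 3.4]
opening: 0.0001
```

Emit:
arm_command --pt "0 0 0 0.001 0 0 0" --pt "0 0 0 0.002 0 0 0" --pt "0 0 0 0.002 0 0 0"

```text
time: 13.97
position: [0.4092, -0.3627, 0.0664]
ee_rot: [[0.945, -0.328, 0.001], [-0.328, -0.945, -0.0], [0.001, -0.0, -1.0]]
ft_force: [0.3, 1.3, 4.3]
opening: -0.0002
```

Emit:
arm_command --pt "0 0 0 0.001 0 0 0" --pt "0 0 0 0.002 0 0 0" --pt "0 0 0 0.002 0 0 0" --pt "0 0 0 0.002 0 0 0"

```text
time: 14.3
position: [0.4092, -0.3627, 0.0659]
ee_rot: [[0.945, -0.328, 0.002], [-0.328, -0.945, -0.0], [0.002, -0.0, -1.0]]
ft_force: [-0.1, 3.3, 18.3]
opening: 0.0003
```

Emit:
arm_command --pt "0 0 0 0.0005 0 0 0" --pt "0 0 0 0.001 0 0 0" --pt "0 0 0 0.001 0 0 0" --pt "0 0 0 0.001 0 0 0"

```text
time: 14.63
position: [0.4092, -0.3628, 0.0657]
ee_rot: [[0.945, -0.328, 0.002], [-0.328, -0.945, -0.0], [0.002, -0.001, -1.0]]
ft_force: [-1.5, 5.0, 26.2]
opening: 0.0003
```

It bottomed out firmly: the force jumps from about 5 N to 26 N at z = 0.066. Lifting off.

Emit:
arm_command --pt "0 0 0 -0.01 0 0 0" --pt "0 0 0 -0.03 0 0 0" --pt "0 0 0 -0.06 0 0 0" --pt "0 0 0 -0.09 0 0 0" --pt "0 0 0 -0.12 0 0 0" --pt "0 0 0 -0.15 0 0 0" --pt "0 -0.03 0 -0.17 0 0 0" --pt "0 -0.07 0 -0.18 0 0 0" --pt "0 -0.11 0 -0.18 0 0 0" --pt "0 -0.15 0 -0.18 0 0 0" --pt "0 -0.18 0 -0.18 0 0 0" --pt "0 -0.18 0 -0.18 0 0 0" --pt "0 -0.18 0 -0.18 0 0 0"

```text
time: 15.72
position: [0.2372, -0.3029, 0.2433]
ee_rot: [[0.944, -0.331, -0.0], [-0.331, -0.944, 0.001], [-0.001, -0.001, -1.0]]
ft_force: [1.4, 0.2, -0.4]
opening: -0.0
```

```bash
python3 st.py; python3 - <<'E'
from h import *
for n in("scene","top"):
    a=imaging.snapshot(n); cv2.imwrite(f"pics/{n}9f.png",a); cv2.imwrite(f"pics/{n}9.png",cv2.resize(a[200:310,260:460],None,fx=4,fy=4,interpolation=2) if n=="top" else cv2.resize(a[200:400,200:400],None,fx=3,fy=3))
E
```

```text
15.7167 [ 0.479  0.404  0.445  2.241 -0.326  0.558  0.835] [ 0.237 -0.303  0.243] [ 1.381  0.184 -0.392] [-0.029  0.005  0.019] -3.462236421274822e-05 [  0.784 -32.18    3.907  -8.73    0.129   0.213   0.048]
[[ 0.944 -0.331 -0.   ]
 [-0.331 -0.944  0.001]
 [-0.001 -0.001 -1.   ]]
jaw az deg -19.308335474153623 Tz 0.018966930747694666
```

View pics/scene9.png

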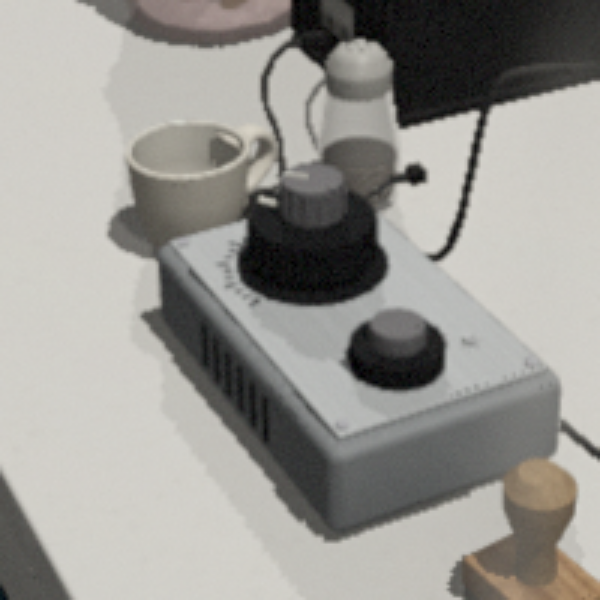

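View pics/top9.png

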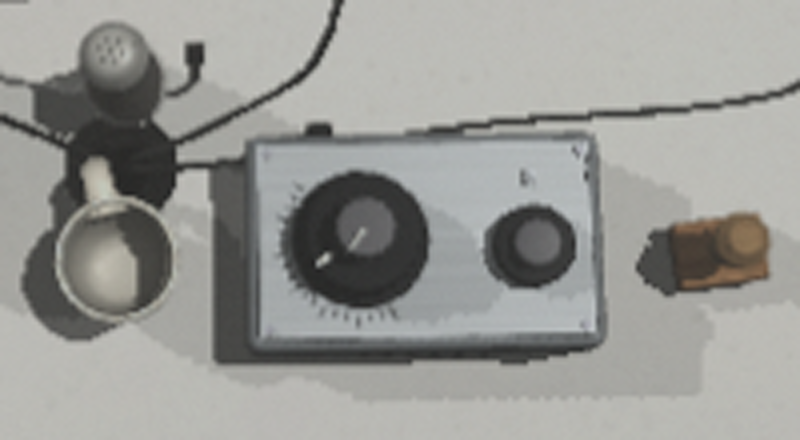

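```bash
python3 - <<'E'
from h import *
from cell import arm
C=lambda x,y:((x+.5)/4+260-.5,(y+.5)/4+200-.5)
a=onz("top",C(357,278),.076)[:2]; b=onz("top",C(323,260),.076)[:2]; c=np.array([.4115,-.2768])
f=lambda p:np.arctan2(p[1]-c[1],-(p[0]-c[0]))+.017
print("ring before/after",f(a),f(b))
x=cv2.imread("pics/top0.png").astype(int);y=cv2.imread("pics/top9f.png").astype(int)
print("inner diff",abs(x-y)[246:266,343:362].max(2).mean())
print(arm.sign_off())
E
```

```text
ring before/after 0.1995743956768038 1.026044534373541
inner diff 1.5868421052631578
the job is handed in; nothing more can be done
None
```

I turned the outer ring clockwise to its cushioned stop, let go of it, then pressed the start button fully and lifted off. The job is handed in at about 15.8 s; sign-off gave no verdict.

- **Ring:** The white bar measured about 0.20 rad before and 1.03 rad after, matching the 47° I turned it. I let go and regripped once on the way, because joint 5 was near its limit.
- **Stop:** Torque while turning rose to about 0.45 N·m. I then backed off 1°, and it still held about +0.18 N·m, which a free ring would not do. That puts the cushion at roughly 0.03 rad, and at most about 0.05 at the deepest point. This is inferred from torque, since the cushion can't be seen.
- **Torque readings:** They were noisy, about ±0.05 N·m. They also rose only about half as much per degree as the cushion's stiffness predicts. I put that down to give in the grip. I also read the torque sign wrongly at first, taking the settled −0.2 N·m for friction.
- **Button:** The force climbed slowly to about 4–5 N, then jumped to 26 N at z ≈ 0.066 m, so it was fully down. In the last picture it looks sprung back up.
- **Inner knob and surroundings:** The inner knob's pointer looks the same before and after (mean picture difference 1.6 grey levels). The cup, shaker and stamp appear unmoved, and the arm ended clear of everything.

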